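# Show the cheese core to the grading camera

## Task

Photograph this cheese for grading: first take the white saddle tag off the cheese that has the iron in it and hang it astride the photo station's tag bar, letting go of it. Then draw the cheese iron out of the cheese by its handle and hold it still in the air in front of the station's camera, upright, the middle of its blade over the white cross and level with the lens, with the open side and its core facing the lens squarely (the red end of the handle is then on the tag bar's side). Finish still holding it there, with the tag hanging on the bar, and leave the other things on the bench where they are.

Things in the scene. Friction and masses are not known exactly. Their poses are not given: they have to be found in the camera images.
- tag_mid (a point): Loose white stiff saddle tag (blue stripe near the feet), an inverted U standing on its legs on the cheese that holds the iron; 40 g. 30 over flat parallel legs (x), 50 wide (y), 56 high; legs 4 thick, 22 clear between, gable roof above 47 that centres itself on a bar. Point: its middle, 29 above the feet, z up; when hung the bar's axis is 17 above it. Half-turn symmetric. Sizes in mm.
- iron_handle (a point): Cheese iron, 220 g: steel gouge with dark wood T handle, upright in the buff-brown cheese. Point: handle centre, 45 above the cheese; flat-sided bar 22 (x) x 90 (y) x 22 (z), +y end red. z up; the gouge's open side with the core faces +x. Blade 16 dia, 75 long, under a 32 dia stop collar that rests on the cheese; loose in a 20 dia hole, lifts straight out. Sizes in mm.
- iron_core (a point): Middle of the iron's blade and of the core in it, on the blade's axis, 82.5 straight below the handle centre; axes as iron_handle. At the start hidden in the cheese, 37.5 below its top. Sizes in mm.
- iron_red_end (a point): Outer face of the red end of the iron's handle, 45 from the handle centre along the iron's +y. Sizes in mm.
- cheese: The cheese under test: buff-brown round, diameter 170, height 100, does not move. Origin: centre of its underside, z up. Iron hole at x 0, y -45; its tag stands near x 0, y +45. Sizes in mm.
- waiting_cheese: Grey round cheese of the same size (170 x 100), without iron or tag; does not move. Origin: centre of its underside. Sizes in mm.
- station: Fixed photo station. Origin: on the table under the white cross on its black base plate (8 thick, x -50 to 220, 90 wide, side arm to y 195). x runs from the cross to the inspection camera, y to the tag bar, z up. Grey camera head 55 x 66 x 56 on a post, top at 188; black lens looks along -x, its front at x 122, its axis 160 above the table. Sizes in mm.
- view_point (a point): The viewing spot in the air: straight above the white cross, level with the lens axis, 160 above the table. Axes as the station's: +x to the lens, +y to the tag bar. Sizes in mm.
- bar_mid (a point): Middle, on the axis, of the steel tag bar: horizontal, 10 diameter, 150 above the table, along y between two posts (12 dia, 155 high) 130 apart; 115 to +y of the cross. Axes as the station's. Sizes in mm.
- sanitiser: Bystander, loose: white bottle with blue cap, diameter 64, height 180 mm. Origin under its middle.
- rind_brush: Bystander, loose: hand brush lying flat, about 200 long mm, handle to its -x.
- jar: Bystander, loose: amber glass jar, diameter 68, height 90 mm. Origin under its middle.
- mug: Bystander, loose: blue ceramic mug, diameter 80, height 90 mm. Origin under its middle.

How it is judged:
On the way, in this order (a step that is already met when the one before it is completed fails the run):
1. the tag hangs astride the bar, released, while the iron still stands in the cheese (x of tag_mid in the frame of bar_mid between -0.014 and 0.014 m and y of tag_mid in the frame of bar_mid between -0.045 and 0.045 m and z of tag_mid in the frame of bar_mid between -0.024 and -0.008 m and contact force between tag and station above 0.1 N and contact force between tag and the fingers below 0.05 N and linear speed of tag below 0.03 m/s and z of iron_core in the frame of cheese below 0.068 m), for 0.2 s.
2. the iron is held by the fingers, drawn clear of the cheese (height (world z) of iron_core above 0.14 m and contact force between the fingers and iron above 1 N and contact force between iron and cheese below 0.05 N), for 0.1 s.
At the end, for the whole second after the job is handed in: Fingers hold the iron still, touching nothing else: blade middle within 15 mm across and 15 mm in height of the viewing spot, upright within 0.15 rad, open side to the lens within 0.2 rad. Tag hangs free on the bar: tag_mid within 14 mm sideways, 45 mm along, 8 to 24 mm below the axis (x of tag_mid in the frame of bar_mid between -0.014 and 0.014 m and y of tag_mid in the frame of bar_mid between -0.045 and 0.045 m and z of tag_mid in the frame of bar_mid between -0.024 and -0.008 m and contact force between tag and station above 0.1 N and contact force between tag and the fingers below 0.05 N and linear speed of tag below 0.03 m/s and horizontal distance between iron_core and view_point below 0.015 m and z of iron_core in the frame of view_point between -0.015 and 0.015 m and angle between iron_core's own z axis and vertical below 0.15 rad and angle between the x axis of iron_core and the x axis of view_point, either way round below 0.2 rad and y of iron_red_end in the frame of view_point above 0.02 m and linear speed of iron below 0.02 m/s and angular speed of iron below 0.15 rad/s and contact force between the fingers and iron above 1 N and contact force between iron and station below 0.05 N and contact force between iron and cheese below 0.05 N and contact force between iron and tag below 0.05 N); the arm keeps its last pose, push and grip.
It fails at once if a bystander (bottle, brush, jar or mug) is moved by more than 30 mm (distance of any of sanitiser, rind_brush, jar, mug from where it was at the start of the episode above 0.03 m).
It also fails if it takes over 61 s, if anything falls off the work surface, if the arm or the gripper's body presses on something with over 40 N, if the wrist force passes 120 N, or if a joint passes its speed limit or range.

## Robot

A 6-joint arm with a two-finger parallel gripper is mounted at the origin on the work surface. World frame = base frame: x ahead of the robot, y to its left, z up, the work surface at z = 0. Lengths are in m, angles in rad, forces in N, time in s.
With the tool pointing down it reaches from about 0.35 to 0.85 m from the base axis. Payload 8.1 kg.
Tool frame: the origin (TCP) lies at the very end of the fingers, on their centre line; the grasp point (between the pads) lies robot.grip_point_offset behind it (robot.grip_point_offset is the distance from the TCP to the grasp point, in m); z points along the fingers, y is the line along which they close (so a half turn about z gives the same grasp; the last joint's range is limited). The gripper opens to 93 mm and grips with 3 to 60 N. Pads are 15 mm wide; open, the fingers measure 128 mm over their backs; the gripper's body (75 mm by 188 mm) begins 65 mm behind the grasp point.
Start: joints at [1.075, 0.13, 1.488, -0, 1.523, -0.085], TCP at [0.24, 0.55, 0.219] pointing down, gripper open.
Joint ranges: [-2.96, 2.96], [-0.89, 2.26], [0.02, 2.5], [-1.34, 4.48], [0, 2.73], [-2.66, 2.66]. Speed limits (rad/s): [2.39, 2.39, 2.79, 3.14, 3.14, 3.14].

## Interface

Orientations are given as a rotation vector (axis times angle).
In Python, from plant import robot, eyes gives the robot as it stands. The module is installed in compiled form; this text tells all that it offers.
- The arm moves only by the tool apply_moves, never from a script. Its argument "steps" is one flat list of numbers, 7 for each row, row after row: the shift along the tool's x, y, z in units of 30 mm (1.0 is 30 mm), then the turn, a rotation vector about the tool's x, y, z in units of 6 degrees (1.0 is 6 degrees), then the opening in per cent of the stroke, from 0 (shut) to 100 (fully open). In form: [dx, dy, dz, ax, ay, az, fingers, dx, dy, dz, ax, ay, az, fingers, ...]. A call has 1 to 12 rows; each row shifts and turns the commanded pose from where the row before left it, along the tool's axes as they then stand; what a row does not reach is not made up. A row lasts 1/12 s, in which the tool goes at most 41.7 mm and 7.16 degrees, less where a joint would pass 70% of its speed; a pose out of reach is approached as far as the arm can. A call is refused whole if a number of a shift passes 1 or a number of a turn 1, either way. A call with a gripper value outside its range is refused whole. The fingers move at their own pace and stop on an object; "grip_force" is the grip in N (left out, the last holds). Time passes only in rows, so rows that do not move let the fingers close. It gives the time, the measured TCP pose, the force, the opening and the grip force at its end, in the units of the state.
- robot.read_state(): the state, without advancing time (a new reading comes with each control period).
- eyes.read_camera(name): name is "scene" or "top" or "wrist"; returns the picture (420x560x3 uint8, red, green, blue); there is no depth.
- eyes.calibration(name): a dict with "K" (3x3 intrinsics, pixels), "R" (3x3) and "t" (3): a world point X has camera coordinates R X + t. Camera axes: x right, y down, z forward; pixel columns grow to the right and rows downward; lengths in m; the calibration is good to about 2 mm. A picture is of the moment at which its call begins: read the wrist's pose just before it. calibration takes no time and is no camera call; for the wrist camera it gives the pose at the moment of the call.
- robot.close_job(): hands the job in; it is judged then, once.
Trained networks look in the newest picture that a camera, given by its name, has taken for a name from the list of things; names that differ only in an ending like _2 or _b are one class to them, and where a whole thing is asked for, a point or a joint stands for the part that bears it (a point fixed in the world has none). Each returns a list of dicts, best first, with "conf" (0 to 1); they miss things now and then, are a little off and sometimes report something else, mostly with a low value. They report only what shows in the picture. A call takes as long as a camera call.
- eyes.search_frame(camera, thing): "rect" ([left, top, width, height] in pixels, round what is visible of it).
- eyes.place_of(camera, thing): "xy" ([column, row] in pixels: a listed point, or the origin of a listed thing).
The state is a dict: "t": time; "q": joint angles; "dq": joint speeds; "joint_torque": joint torques, N m; "tool_pos": TCP position; "orientation": TCP orientation; "force": force on the tool from outside, world axes, zero at the start; "wrist_torque": the same for the moment, N m; "opening": finger opening in m; "gripper_force": force on a finger pad.
Only numpy, scipy, OpenCV 4.12 (cv2) and the standard library are available. Lean on these libraries where they do the work, as an engineer would, in place of code of your own. Each camera call takes 0.05 s, during which the arm holds its last target. There are 200 camera calls.

## Working session

There is one attempt and no reset: what is moved stays moved. The work goes in short steps, Python scripts to look and compute and a tool call to move; the robot and the scene stay as the last step left them, time stands still between calls to the robot, and variables do not carry over. Pictures are saved under pics/ and viewed, at most 10 in all, crops included, and the job is handed in when it is done.

Besides the shell and the picture viewer there is one more tool, called after "Request:" as a command line: name --argument value ..., lists and objects as JSON in quotes. apply_moves: Moves the arm, as the interface text tells. Its arguments: {"type":"object","properties":{"steps":{"type":"array"},"grip_force":{"type":"number"}},"required":["steps"]}

```bash
mkdir -p pics; cat > h.py <<'E'
import numpy as np, cv2
from plant import robot, eyes
def ray(cam,xy,cal=None):
    c=cal or eyes.calibration(cam);K,R,t=map(np.array,(c['K'],c['R'],c['t']))
    d=R.T@np.linalg.inv(K)@np.array([xy[0],xy[1],1.]);o=-R.T@t
    return o,d/np.linalg.norm(d)
def atz(cam,xy,z,cal=None):
    o,d=ray(cam,xy,cal);return o+d*(z-o[2])/d[2]
def tri(rs):
    A=sum(np.eye(3)-np.outer(d,d) for o,d in rs);b=sum((np.eye(3)-np.outer(d,d))@o for o,d in rs)
    X=np.linalg.solve(A,b);return X,max(np.linalg.norm(np.cross(X-o,d)) for o,d in rs)
E
python3 - <<'E'
from h import *
np.set_printoptions(precision=4,suppress=True)
ims=[]
for c in("scene","top"):
    im=eyes.read_camera(c);cv2.imwrite(f'pics/{c}0.png',im[:,:,::-1])
s=robot.read_state();print(s['t'],s['tool_pos'],s['orientation'],s['opening'],robot.grip_point_offset)
for n in "tag_mid iron_handle iron_red_end cheese waiting_cheese station view_point bar_mid sanitiser rind_brush jar mug".split():
    r={}
    for c in("scene","top"):
        L=eyes.place_of(c,n); r[c]=L
        print(n,c,[(np.round(l['xy'],1).tolist(),round(l['conf'],2)) for l in L[:2]])
    if r['scene'] and r['top']:
        X,e=tri([ray(c,r[c][0]['xy']) for c in r]);print('   ',X,'err',round(e,4))
print(robot.read_state()['t'])
E
```

```text
0.1 [0.2394 0.5496 0.2177] [-0.6406 -3.0751  0.0025] 0.0929998708761904 0.0188
tag_mid scene [([182.7, 188.2], 0.75)]
tag_mid top [([356.4, 255.7], 0.57), ([209.2, 225.0], 0.54)]
    [ 0.4281 -0.2532  0.1343] err 0.0079
iron_handle scene [([149.6, 192.0], 0.67)]
iron_handle top [([381.4, 256.0], 0.49), ([206.1, 217.0], 0.26)]
    [ 0.4279 -0.3321  0.141 ] err 0.0024
iron_red_end scene [([162.9, 194.8], 0.79)]
iron_red_end top [([369.9, 252.3], 0.77), ([401.1, 190.7], 0.74)]
    [ 0.4387 -0.2999  0.1333] err 0.0021
cheese scene [([177.0, 217.2], 0.79), ([346.5, 215.4], 0.62)]
cheese top [([356.2, 258.5], 0.96)]
    [ 0.424  -0.2876  0.0004] err 0.0022
waiting_cheese scene [([247.9, 240.3], 0.7)]
waiting_cheese top [([297.7, 218.2], 0.55)]
    [ 0.5539 -0.0947  0.0119] err 0.0061
station scene [([348.4, 216.9], 0.78)]
station top [([212.1, 222.5], 0.61)]
    [0.536  0.1988 0.0031] err 0.0
view_point scene [([356.5, 182.2], 0.74)]
view_point top [([204.7, 214.5], 0.89), ([352.3, 256.0], 0.43)]
    [0.5399 0.1934 0.1716] err 0.0013
bar_mid scene [([390.9, 175.1], 0.95)]
bar_mid top [([166.0, 219.7], 0.73)]
    [0.5229 0.3058 0.151 ] err 0.0056
sanitiser scene [([441.2, 214.7], 0.65), ([155.9, 206.9], 0.42)]
sanitiser top [([401.4, 192.3], 0.68), ([128.6, 210.8], 0.66)]
    [ 0.7228 -0.0857  0.6341] err 0.2591
rind_brush scene [([416.2, 169.6], 0.6)]
rind_brush top [([133.3, 255.9], 0.96)]
    [0.4201 0.4554 0.0136] err 0.0027
jar scene [([122.8, 304.5], 0.73)]
jar top [([401.7, 191.2], 0.84), ([135.4, 258.4], 0.31)]
    [ 0.6568 -0.4454 -0.0086] err 0.0008
mug scene [([96.9, 235.8], 0.83)]
mug top [([427.0, 253.3], 0.58)]
    [ 0.4446 -0.5146  0.0123] err 0.0026
1.3
```

```bash
python3 - <<'E'
import cv2
a=cv2.imread('pics/scene0.png')[130:330,80:480];b=cv2.imread('pics/top0.png')[160:300,100:450]
cv2.imwrite('pics/s1.png',cv2.resize(a,(800,400),interpolation=cv2.INTER_CUBIC))
cv2.imwrite('pics/t1.png',cv2.resize(b,(800,320),interpolation=cv2.INTER_CUBIC))
E
```

```text
(no output)
```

View pics/s1.png

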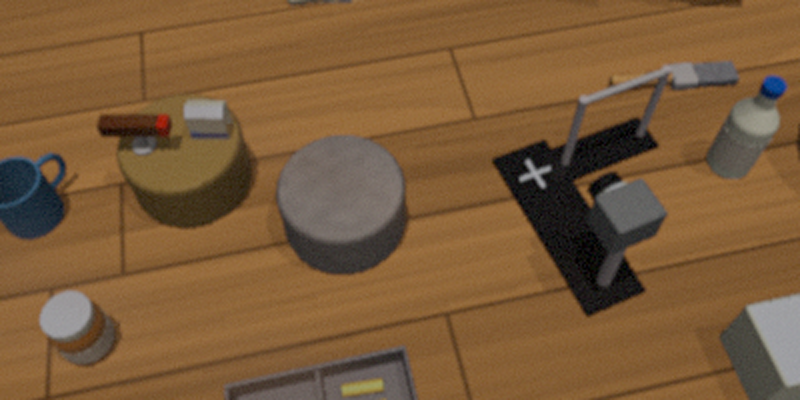

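View pics/t1.png

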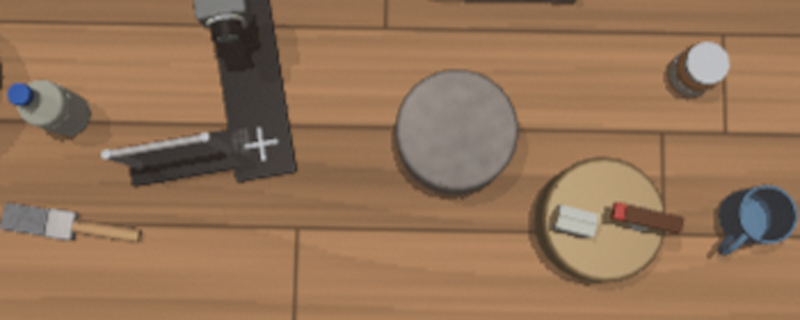

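The brown cheese with iron and tag is at the left of the scene view: handle at crop (135,125), tag at (207,118). The station is at the right, with its cross at (535,173). The top crop puts the tag at (577,222), the handle at (648,217), and the bar from (105,155) to (205,137). All of this matches the triangulated points.

```bash
cat >> h.py <<'E'
from scipy.spatial.transform import Rotation as Ro
np.set_printoptions(precision=4,suppress=True)
def go(pos,head=None):
    """total tool-frame shift (units 30mm) to TCP pos from here, and turn about tool axes (6deg units) to vertical with tool y heading head"""
    s=robot.read_state();R=Ro.from_rotvec(s['orientation']).as_matrix()
    out=(R.T@(np.array(pos)-s['tool_pos'])/.03)
    if head is None: print('shift',out.round(2));return
    y=np.array([np.cos(head),np.sin(head),0]);z=np.array([0,0,-1.]);T=np.c_[np.cross(y,z),y,z]
    print('turn',(np.degrees(Ro.from_matrix(R.T@T).as_rotvec())/6).round(2),'shift before',out.round(2),'shift after',(T.T@(np.array(pos)-s['tool_pos'])/.03).round(2))
E
python3 - <<'E'
from h import *
s=robot.read_state();R=Ro.from_rotvec(s['orientation']).as_matrix();print(R)
c=eyes.calibration('wrist');o=-np.array(c['R']).T@c['t'];print('cam in tool',R.T@(o-s['tool_pos']),'\n',R.T@np.array(c['R']).T,c['K'][0])
# handle direction, bar direction in top
for a,b,z in(((613,211),(682,223),.156),((105,155),(205,137),.155)):
    P=[atz('top',(100+p[0]*350/800,160+p[1]*140/320),z) for p in(a,b)];print(P,np.degrees(np.arctan2(*(P[0]-P[1])[:2])))
go([.36,.2,.36],np.radians(10)); go([.40,-.25,.33],np.radians(-10))
E
```

```text
[[-0.9168  0.3993 -0.    ]
 [ 0.3993  0.9168 -0.0001]
 [-0.     -0.0001 -1.    ]]
cam in tool [ 0.068   0.0009 -0.1676] 
 [[-0.0002 -0.9702 -0.2424]
 [ 1.      0.     -0.0008]
 [ 0.0008 -0.2424  0.9702]] [342.1153   0.     279.4417]
[array([ 0.4375, -0.2921,  0.156 ]), array([ 0.4236, -0.3808,  0.156 ])] 8.88603943947898
[array([0.4987, 0.3686, 0.155 ]), array([0.5246, 0.2395, 0.155 ])] -11.338902888127809
turn [-0.    0.    9.41] shift before [-8.34 -9.1  -4.71] shift after [-12.19   1.93  -4.71]
turn [-0.    0.   12.74] shift before [-15.55 -22.32  -3.71] shift after [-25.34   9.9   -3.71]
```

Request:
apply_moves --steps '[0,0,-0.4,0,0,1,100,0,0,-0.4,0,0,1,100,0,0,-0.4,0,0,1,100,0,0,-0.4,0,0,1,100,0,0,-0.4,0,0,1,100,0,0,-0.4,0,0,1,100,0,0,-0.4,0,0,1,100,0,0,-0.4,0,0,1,100,0,0,-0.5,0,0,1,100,0,0,0,0,0,0.4,100]' --grip_force 25

```text
t: 2.13
tool_pos: [0.2401, 0.551, 0.3334]
orientation: [-2.025, -2.401, -0.007]
force: [0.3, 0.2, 0.6]
opening: 0.0931
gripper_force: 0.0
```

Request:
apply_moves --steps '[-1,0.63,0,0,0,0,100,-1,0.63,0,0,0,0,100,-1,0.63,0,0,0,0,100,-1,0.63,0,0,0,0,100,-1,0.63,0,0,0,0,100,-1,0.63,0,0,0,0,100,-1,0.63,0,0,0,0,100,-1,0.63,0,0,0,0,100,-1,0.63,0,0,0,0,100,-1,0.63,0,0,0,0,100,-1,0.63,0,0,0,0,100,0,0,0,0,0,0,100]'

```text
t: 3.13
tool_pos: [0.5053, 0.2567, 0.3291]
orientation: [2.023, 2.401, -0.002]
force: [0.3, 0.4, 0.1]
opening: 0.0928
gripper_force: 0.0
```

```bash
python3 - <<'E'
from h import *
s=robot.read_state();c=eyes.calibration('wrist');im=eyes.read_camera('wrist');cv2.imwrite('pics/w1.png',im[:,:,::-1])
print(s['t'],s['tool_pos'],s['dq'])
for n,z in(('bar_mid',.15),('view_point',.16),('station',.0)):
    L=eyes.place_of('wrist',n)
    for l in L[:2]:print(n,l['xy'],l['conf'],atz('wrist',l['xy'],z,c))
go([.40,-.25,.30],np.radians(-9))
np.save('c1.npy',c,allow_pickle=True)
E
```

```text
3.1333 [0.5053 0.2567 0.3291] [ 0.0761 -0.0187  0.0181  0.0442  0.0155  0.0905]
bar_mid [292.2, 151.1] 0.63 [0.5094 0.3043 0.15  ]
view_point [297.9, 259.4] 0.78 [0.5348 0.1956 0.16  ]
station [292.5, 216.7] 0.61 [0.5343 0.2004 0.    ]
turn [-0.   -0.    3.18] shift before [-16.21  -6.32   0.98] shift after [-17.39  -0.67   0.99]
```

View pics/w1.png

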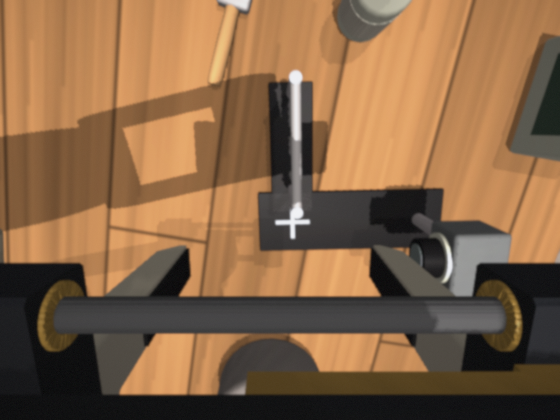

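The wrist view shows the cross at (293,222) and the bar's post tops at (295,77) and (297,212). The bar runs nearly along the image column, so its yaw is about 11°.

Request:
apply_moves --steps '[-1,-0.4,0,0,0,0,100,-1,-0.4,0,0,0,0,100,-1,-0.4,0,0,0,0,100,-1,-0.4,0,0,0,0,100,-1,-0.4,0,0,0,0,100,-1,-0.4,0,0,0,0,100,-1,-0.4,0,0,0,0,100,-1,-0.4,0,0,0,0,100,-1,-0.4,0,0,0,0,100,-1,-0.4,0,0,0,0,100,-1,-0.4,0,0,0,0,100,-1,-0.4,0,0,0,0,100]'

```text
t: 4.33
tool_pos: [0.4227, -0.118, 0.33]
orientation: [2.014, 2.41, 0.001]
force: [1.2, 0.5, 0.3]
opening: 0.0929
gripper_force: 0.0
```

Request:
apply_moves --steps '[-1,-0.4,0,0,0,0,100,-1,-0.4,0,0,0,0,100,-1,-0.4,0,0,0,0,100,-1,-0.3,0,0,0,0,100,0,0,0.2,0,0,1,100,0,0,0.2,0,0,1,100,0,0,0.2,0,0,1,100,0,0,0,0,0,0.2,100,0,0,0,0,0,0,100]'

```text
t: 5.08
tool_pos: [0.4, -0.243, 0.3116]
orientation: [-2.388, -2.041, -0.0]
force: [-0.4, 0.2, 0.2]
opening: 0.0929
gripper_force: 0.0
```

```bash
python3 - <<'E'
from h import *
c=np.load('c1.npy',allow_pickle=True).item()
A,B,X=atz('wrist',(295,77),.155,c),atz('wrist',(297,212),.155,c),atz('wrist',(293,222),.008,c)
print('posts',A,B,(A+B)/2,np.linalg.norm(A-B),np.degrees(np.arctan2(-(A-B)[0],(A-B)[1])),'cross',X,'cross->bar',(A+B)/2-X)
s=robot.read_state();c=eyes.calibration('wrist');im=eyes.read_camera('wrist');cv2.imwrite('pics/w2.png',im[:,:,::-1])
print(s['t'],s['tool_pos'])
for n,z in(('tag_mid',.129),('iron_handle',.145),('iron_red_end',.145),('cheese',0)):
    for l in eyes.place_of('wrist',n)[:2]:print(n,l['xy'],l['conf'],atz('wrist',l['xy'],z,c))
np.save('c2.npy',c,allow_pickle=True)
E
```

```text
posts [0.4996 0.3722 0.155 ] [0.525  0.2447 0.155 ] [0.5123 0.3084 0.155 ] 0.12998218951636442 11.300717757147678 cross [0.5358 0.1945 0.008 ] cross->bar [-0.0235  0.1139  0.147 ]
5.0833 [ 0.4    -0.243   0.3116]
tag_mid [305.3, 195.5] 0.82 [ 0.4257 -0.2464  0.129 ]
tag_mid [373.6, 42.7] 0.43 [ 0.509  -0.1121  0.129 ]
iron_handle [321.2, 278.8] 0.9 [ 0.4292 -0.3344  0.145 ]
iron_handle [377.4, 43.0] 0.25 [ 0.5078 -0.1158  0.145 ]
iron_red_end [328.2, 240.7] 0.89 [ 0.4417 -0.2935  0.145 ]
cheese [305.1, 211.5] 0.65 [ 0.4281 -0.2955  0.    ]
```

View pics/w2.png

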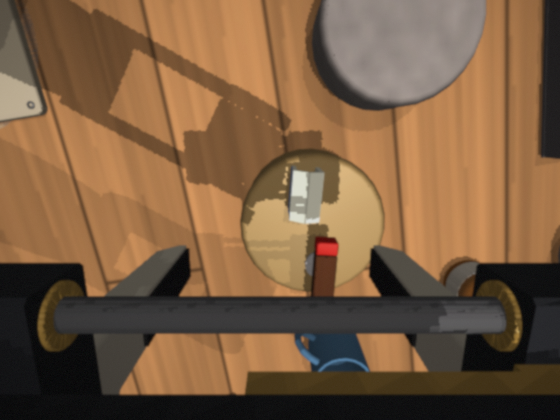

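The tag's roof corners are at about (293,168), (325,172), (288,221) and (321,224). The red end of the handle is at (326,246).

```bash
python3 - <<'E'
from h import *
c=np.load('c2.npy',allow_pickle=True).item()
P=[atz('wrist',p,.147,c) for p in((293,168),(325,172),(288,221),(321,224))]
d=(P[0]+P[1]-P[2]-P[3])/2;print('tag',sum(P)/4,np.linalg.norm(d),np.linalg.norm(P[0]-P[1]),np.linalg.norm(P[2]-P[3]),'yaw',np.degrees(np.arctan2(-d[0],d[1])))
H=[atz('wrist',p,.156,c) for p in((314,239),(338,240),(311,297),(335,298))]
d=(H[0]+H[1]-H[2]-H[3]);print('iron yaw',np.degrees(np.arctan2(-d[0],d[1])),np.linalg.norm(H[0]-H[1]),(H[0]+H[1])/2)
m=cv2.imread('pics/w2.png');hs=cv2.cvtColor(m,cv2.COLOR_BGR2HSV)
roi=np.zeros(m.shape[:2],np.uint8);roi[160:230,275:340]=1
k=((hs[...,1]<70)&(hs[...,2]>90)&(roi>0)).astype(np.uint8)
n,l,st,ce=cv2.connectedComponentsWithStats(k);i=1+st[1:,4].argmax();r=cv2.minAreaRect(np.argwhere(l==i)[:,::-1].astype(np.float32));print(r)
B=[atz('wrist',p,.147,c) for p in cv2.boxPoints(r)];print(np.array(B))
e=B[0]-B[1] if np.linalg.norm(B[0]-B[1])>np.linalg.norm(B[1]-B[2]) else B[1]-B[2];print(sum(B)/4,np.degrees(np.arctan2(-e[0],e[1])))
go([*(sum(P)/4)[:2],.25],np.radians(-9))
E
```

```text
tag [ 0.4261 -0.2442  0.147 ] 0.052879752143335845 0.031341419473390496 0.033427724588438984 yaw -12.679179690827311
iron yaw -9.892027827855486 0.02386343882383519 [ 0.4386 -0.2881  0.156 ]
((305.52862548828125, 195.14231872558594), (33.61261749267578, 56.260257720947266), 4.573921203613281)
[[ 0.4025 -0.2665  0.147 ]
 [ 0.4152 -0.2116  0.147 ]
 [ 0.4469 -0.2193  0.147 ]
 [ 0.4354 -0.2745  0.147 ]]
[ 0.425 -0.243  0.147] 166.9100899500546
turn [0.01 0.   0.  ] shift before [0.13 0.86 2.07] shift after [0.13 0.86 2.07]
```

Request:
apply_moves --steps '[0,0,0,0,0,0.62,100,0.14,0.86,0,0,0,0,100,0,0,0.6,0,0,0,100,0,0,0.8,0,0,0,100,0,0,0.8,0,0,0,100,0,0,0.8,0,0,0,100,0,0,0.6,0,0,0,80,0,0,0,0,0,0,70]'

```text
t: 6.0
tool_pos: [0.4239, -0.2443, 0.1993]
orientation: [-2.45, -1.956, 0.003]
force: [-1.2, -0.4, -0.2]
opening: 0.0841
gripper_force: 0.0
```

```bash
python3 - <<'E'
from h import *
s=robot.read_state();c=eyes.calibration('wrist');im=eyes.read_camera('wrist');cv2.imwrite('pics/w3.png',im[:,:,::-1])
print(s['t'],s['tool_pos'],s['opening'])
for n,z in(('tag_mid',.129),('iron_red_end',.145),('iron_handle',.145)):
    for l in eyes.place_of('wrist',n)[:2]:print(n,l['xy'],l['conf'],atz('wrist',l['xy'],z,c))
go([.426,-.2445,.113],np.radians(-12.7))
E
```

```text
6.0 [ 0.4239 -0.2443  0.1993] 0.08408172951883326
tag_mid [281.5, 224.1] 0.88 [ 0.4241 -0.243   0.129 ]
iron_red_end [316.6, 292.5] 0.88 [ 0.4383 -0.2931  0.145 ]
iron_handle [314.9, 346.2] 0.92 [ 0.4286 -0.3353  0.145 ]
turn [ 0.02  0.01 -0.02] shift before [ 0.06 -0.04  3.09] shift after [ 0.05 -0.03  3.09]
```

View pics/w3.png

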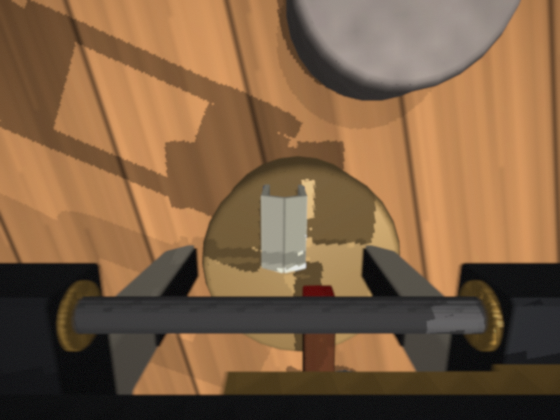

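The tag is square to the fingers, with its ridge at column 284, close to the centre line. I'll descend and grip it.

Request:
apply_moves --steps '[0,0,0.8,0,0,0,70,0,0,0.8,0,0,0,70,0,0,0.8,0,0,0,70,0,0,0.5,0,0,0,70,0,0,0.17,0,0,0,70,0,0,0,0,0,0,20,0,0,0,0,0,0,20,0,0,0,0,0,0,20,0,0,0,0,0,0,20,0,0,0,0,0,0,20,0,0,0,0,0,0,20,0,0,0,0,0,0,20]'

```text
t: 7.2
tool_pos: [0.4263, -0.2461, 0.1124]
orientation: [2.455, 1.958, 0.001]
force: [-0.5, 0.9, 4.4]
opening: 0.0298
gripper_force: 25.0
```

Request:
apply_moves --steps '[0,0,-0.4,0,0,0,20,0,0,-0.8,0,0,0,20,0,0,-1,0,0,0,20,0,0,-1,0,0,0,20,0.3,0,-1,0,0,0,20,0.6,0,-0.4,0,0,0,20,1,0,0,0,0,0,20,1,0,0,0,0,0,20,1,0,0,0,0,0,20,1,0,0,0,0,0,20,1,0,0,0,0,0,20,1,0,0,0,0,0,20]'

```text
t: 8.2
tool_pos: [0.4719, -0.0425, 0.2504]
orientation: [2.456, 1.958, 0.001]
force: [0.6, -0.3, -0.1]
opening: 0.0298
gripper_force: 25.0
```

Request:
apply_moves --steps '[1,0,0,0,0,0,20,1,0,0,0,0,0,20,1,0,0,0,0,0,20,1,0,0,0,0,0,20,1,0,0,0,0,0,20,1,0,0,0,0,0,20,0.6,0,0,0,0,-0.5,20,0,0,0,0,0,-1,20,0,0,0,0,0,-1,20,0,0,0,0,0,-1,20,0,0,0,0,0,-0.5,20,0,0,0,0,0,0,20]'

```text
t: 9.2
tool_pos: [0.5158, 0.1492, 0.2502]
orientation: [1.992, 2.429, -0.0]
force: [-0.0, 0.0, -0.3]
opening: 0.0303
gripper_force: 25.0
```

```bash
python3 - <<'E'
from h import *
s=robot.read_state();print(s['t'],s['tool_pos'],s['opening'],s['force']);go([.5123,.3084,.19],np.radians(11.3))
E
```

```text
9.2 [0.5158 0.1492 0.2502] 0.03032954650085193 [-0.0214  0.0125 -0.3417]
turn [-0.  0.  0.] shift before [5.23 0.93 2.01] shift after [5.23 0.93 2.01]
```

Request:
apply_moves --steps '[1,0.2,0,0,0,0,20,1,0.2,0,0,0,0,20,1,0.2,0,0,0,0,20,1,0.2,0.3,0,0,0,20,1,0.13,0.6,0,0,0,20,0.23,0,0.6,0,0,0,20,0,0,0,0,0,0,20,0,0,0,0,0,0,20]'

```text
t: 9.87
tool_pos: [0.512, 0.308, 0.2036]
orientation: [-1.995, -2.426, 0.005]
force: [0.1, 0.0, -0.6]
opening: 0.0297
gripper_force: 25.0
```

```bash
python3 - <<'E'
from h import *
s=robot.read_state();c=eyes.calibration('wrist');im=eyes.read_camera('wrist');cv2.imwrite('pics/w4.png',im[:,:,::-1])
print(s['t'],s['tool_pos'],s['opening'])
R,t,K=map(np.array,(c['R'],c['t'],c['K']))
def pr(X):
    v=K@(R@np.array(X)+t);return v[:2]/v[2]
print('pred posts',pr([.4996,.3722,.155]),pr([.525,.2447,.155]))
go([.5123,.3084,.1164],np.radians(11.3))
E
```

```text
9.8667 [0.512  0.308  0.2036] 0.029733922452270918
pred posts [281.0581 133.5249] [281.3308 322.3223]
turn [-0.    0.01 -0.04] shift before [ 0.03 -0.02  2.96] shift after [ 0.03 -0.02  2.96]
```

View pics/w4.png

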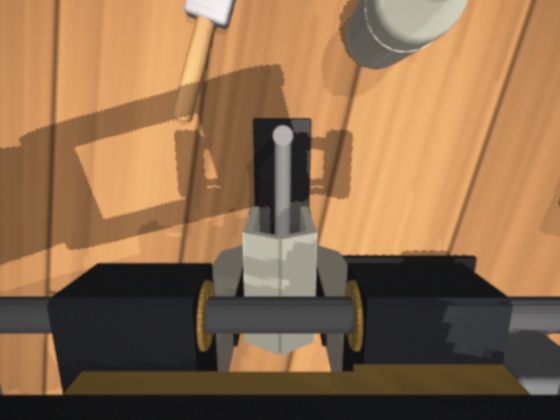

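The bar (columns 276–290) lies centred between the tag's legs (ridge at column 281). I'll lower it.

Request:
apply_moves --steps '[0,0.04,0.5,0,0,0,20,0,0,0.5,0,0,0,20,0,0,0.5,0,0,0,20,0,0,0.5,0,0,0,20,0,0,0.4,0,0,0,20,0,0,0.3,0,0,0,20,0,0,0.1,0,0,0,20,0,0,0,0,0,0,20,0,0,0,0,0,0,20]'

```text
t: 10.67
tool_pos: [0.5147, 0.3086, 0.1214]
orientation: [1.995, 2.426, 0.001]
force: [0.7, -0.4, 0.2]
opening: 0.0297
gripper_force: 25.0
```

Request:
apply_moves --steps '[0,0,0.08,0,0,0,20,0,0,0.08,0,0,0,20,0,0,0,0,0,0,20]'

```text
t: 10.92
tool_pos: [0.515, 0.3091, 0.1176]
orientation: [1.994, 2.426, 0.003]
force: [-2.8, -1.0, 6.9]
opening: 0.0296
gripper_force: 25.0
```

Request:
apply_moves --steps '[0,0,0,0,0,0,36,0,0,0,0,0,0,40,0,0,0,0,0,0,50,0,0,0,0,0,0,60,0,0,0,0,0,0,60,0,0,-0.3,0,0,0,60,0,0,-0.6,0,0,0,60,0,0,-0.8,0,0,0,60,0,0,-0.8,0,0,0,60,0,0,-0.8,0,0,0,60,0,0,-0.5,0,0,0,60,0,0,0,0,0,0,60]'

```text
t: 11.92
tool_pos: [0.5162, 0.3096, 0.2353]
orientation: [1.993, 2.424, 0.011]
force: [0.3, -0.4, 0.3]
opening: 0.0559
gripper_force: 0.0
```

```bash
python3 - <<'E'
from h import *
s=robot.read_state();c=eyes.calibration('wrist');im=eyes.read_camera('wrist');cv2.imwrite('pics/w5.png',im[:,:,::-1])
cv2.imwrite('pics/s5.png',eyes.read_camera('scene')[:,:,::-1]);eyes.read_camera('top')
print(s['t'],s['tool_pos'],s['opening'])
r=[]
for cam in('scene','wrist','top'):
    L=eyes.place_of(cam,'tag_mid');print(cam,[(l['xy'],l['conf'],atz(cam,l['xy'],.133,c if cam=='wrist' else None)) for l in L[:2]])
go([.4,-.29,.25],np.radians(-9.9))
E
```

```text
11.9167 [0.5162 0.3096 0.2353] 0.05589169568826603
scene [([394.7, 172.2], 0.86, array([0.5024, 0.3232, 0.133 ]))]
wrist [([269.1, 213.4], 0.64, array([0.5078, 0.3098, 0.133 ]))]
top [([169.6, 224.5], 0.75, array([0.5123, 0.3049, 0.133 ]))]
turn [-0.03  0.01  3.51] shift before [-18.83  -7.56  -0.7 ] shift after [-20.29  -0.29  -0.74]
```

View pics/w5.png

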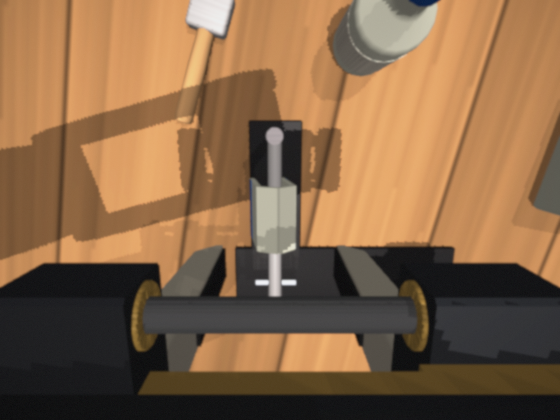

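The tag hangs on the bar, centred at (275,215), with the fingers clear. Next is the iron.

Request:
apply_moves --steps '[-1,-0.37,-0.3,0,0,0,60,-1,-0.37,-0.3,0,0,0,60,-1,-0.37,0,0,0,0,60,-1,-0.37,0,0,0,0,60,-1,-0.37,0,0,0,0,60,-1,-0.37,0,0,0,0,60,-1,-0.37,0,0,0,0,60,-1,-0.37,0,0,0,0,60,-1,-0.37,0,0,0,0,60,-1,-0.37,0,0,0,0,60,-1,-0.37,0,0,0,0,60,-1,-0.37,0,0,0,0,60]'

```text
t: 13.22
tool_pos: [0.452, -0.0716, 0.2466]
orientation: [-1.994, -2.426, 0.001]
force: [1.3, -0.4, 0.2]
opening: 0.0557
gripper_force: 0.0
```

Request:
apply_moves --steps '[-1,-0.37,0,0,0,0,60,-1,-0.37,0,0,0,0,60,-1,-0.37,0,0,0,0,60,-1,-0.37,0,0,0,0,60,-1,-0.37,0,0,0,0,60,-1,-0.37,0,0,0,0,60,-1,-0.4,0,0,0,0,60,0,0,0,0,0,1,60,0,0,0,0,0,1,60,0,0,0,0,0,1,60,0,0,0,0,0,0.5,60,0,0,0,0,0,0,60]'

```text
t: 14.22
tool_pos: [0.416, -0.2913, 0.2465]
orientation: [-2.405, -2.017, 0.0]
force: [0.0, -1.2, 0.3]
opening: 0.0556
gripper_force: 0.0
```

```bash
python3 - <<'E'
from h import *
s=robot.read_state();c=eyes.calibration('wrist');im=eyes.read_camera('wrist');cv2.imwrite('pics/w6.png',im[:,:,::-1])
print(s['t'],s['tool_pos'],s['opening'],s['orientation'])
for n,z in(('iron_red_end',.145),('iron_handle',.145)):
    for l in eyes.place_of('wrist',n)[:1]:print(n,l['xy'],l['conf'],atz('wrist',l['xy'],z,c))
np.save('c6.npy',c,allow_pickle=True)
go([.430,-.335,.126],np.radians(-9.9))
E
```

```text
14.2167 [ 0.416  -0.2913  0.2465] 0.05558812239980837 [-2.4054 -2.0175  0.0005]
iron_red_end [310.5, 212.4] 0.88 [ 0.4399 -0.2931  0.145 ]
iron_handle [304.4, 262.1] 0.66 [ 0.4284 -0.3347  0.145 ]
turn [-0.01 -0.01  0.03] shift before [-1.36  0.7   4.03] shift after [-1.35  0.7   4.04]
```

View pics/w6.png

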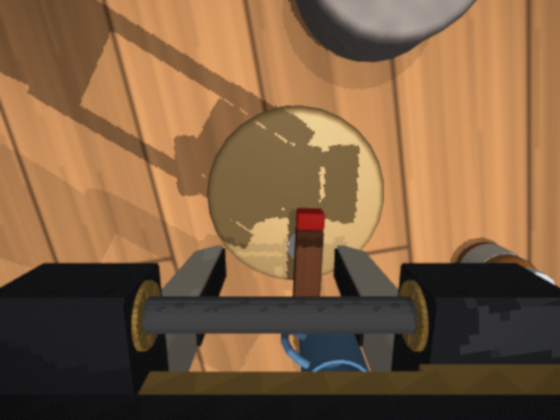

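```bash
python3 - <<'E'
from h import *
c=np.load('c6.npy',allow_pickle=True).item()
m=cv2.cvtColor(cv2.imread('pics/w6.png'),cv2.COLOR_BGR2Lab).astype(int)
g=m[...,0]
L=[];Rr=[]
for r in range(212,294,4):
    row=cv2.GaussianBlur(m[r:r+1].astype(np.float32),(3,1),0)[0]; d=np.abs(np.diff(row,axis=0)).sum(1)
    l=285+d[285:303].argmax();q=314+d[314:335].argmax();L.append((l+.5,r));Rr.append((q+.5,r))
print([x for x,_ in L],[x for x,_ in Rr])
def fit(Q):
    Q=np.array(Q);p=np.polyfit(Q[:,1],Q[:,0],1)
    for _ in range(4):
        e=np.abs(np.polyval(p,Q[:,1])-Q[:,0]);k=e<=np.median(e)*2+.3;p=np.polyfit(Q[k,1],Q[k,0],1)
    return p
for n,Q in(('L',L),('R',Rr)):
    p=fit(Q);P=[atz('wrist',(np.polyval(p,r),r),.156,c) for r in(212,290)];d=P[0]-P[1];print(n,p,P,np.degrees(np.arctan2(-d[0],d[1])))
E
```

```text
[np.float64(295.5), np.float64(295.5), np.float64(288.5), np.float64(287.5), np.float64(287.5), np.float64(288.5), np.float64(287.5), np.float64(287.5), np.float64(294.5), np.float64(294.5), np.float64(293.5), np.float64(286.5), np.float64(287.5), np.float64(286.5), np.float64(286.5), np.float64(285.5), np.float64(286.5), np.float64(292.5), np.float64(292.5), np.float64(292.5), np.float64(292.5)] [np.float64(323.5), np.float64(324.5), np.float64(324.5), np.float64(324.5), np.float64(323.5), np.float64(322.5), np.float64(322.5), np.float64(322.5), np.float64(322.5), np.float64(322.5), np.float64(334.5), np.float64(334.5), np.float64(334.5), np.float64(333.5), np.float64(333.5), np.float64(333.5), np.float64(333.5), np.float64(334.5), np.float64(320.5), np.float64(320.5), np.float64(319.5)]
L [ -0.013  293.2489] [array([ 0.4242, -0.2873,  0.156 ]), array([ 0.4124, -0.3523,  0.156 ])] -10.304431941403998
R [  0.0617 311.3831] [array([ 0.4501, -0.2919,  0.156 ]), array([ 0.4446, -0.3579,  0.156 ])] -4.7848112066539255
```

```bash
python3 - <<'E'
from h import *
c=np.load('c6.npy',allow_pickle=True).item()
C=[]
for a,b in(((295.5,213),(292.5,286)),((324,216),(320,288))):
    P=[atz('wrist',p,.156,c) for p in(a,b)];d=P[0]-P[1];print(P,np.degrees(np.arctan2(-d[0],d[1])))
for z in(.145,.156):print(atz('wrist',(310,209),z,c),atz('wrist',(310,229),z,c))
E
```

```text
[array([ 0.4279, -0.2888,  0.156 ]), array([ 0.4154, -0.3492,  0.156 ])] -11.664965054735859
[array([ 0.4493, -0.295 ,  0.156 ]), array([ 0.4374, -0.3548,  0.156 ])] -11.308252149321373
[ 0.44   -0.2903  0.145 ] [ 0.4374 -0.3069  0.145 ]
[ 0.4394 -0.2876  0.156 ] [ 0.437  -0.3035  0.156 ]
```

The handle's centre is at (0.430, −0.334) with a yaw of about −11.5°. The edges and the networks agree on this.

Request:
apply_moves --steps '[0,0,0,0,0,0.25,60,-0.65,0.37,0,0,0,0,60,-0.66,0.37,0.5,0,0,0,60,0,0,0.8,0,0,0,60,0,0,0.9,0,0,0,60,0,0,0.8,0,0,0,60,0,0,0.6,0,0,0,60,0,0,0.3,0,0,0,60,0,0,0.1,0,0,0,60,0,0,0,0,0,0,60]'

```text
t: 15.2
tool_pos: [0.4304, -0.3342, 0.1274]
orientation: [-2.429, -1.991, 0.0]
force: [-0.4, 0.4, -0.0]
opening: 0.0559
gripper_force: 0.0
```

Request:
apply_moves --steps '[0,0,0,0,0,0,10,0,0,0,0,0,0,10,0,0,0,0,0,0,10,0,0,0,0,0,0,10,0,0,0,0,0,0,10,0,0,0,0,0,0,10,0,0,0,0,0,0,10]' --grip_force 45

```text
t: 15.78
tool_pos: [0.4308, -0.3347, 0.1282]
orientation: [2.43, 1.99, 0.0]
force: [-0.7, 0.2, 2.9]
opening: 0.0218
gripper_force: 45.0
```

Request:
apply_moves --steps '[0,0,-0.3,0,0,0,10,0,0,-0.6,0,0,0,10,0,0,-0.8,0,0,0,10,0,0,-0.8,0,0,0,10,0,0,-0.8,0,0,0,10,0,0,-0.8,0,0,0,10,0,0,-0.6,0,0,0,10,0,0,-0.3,0,0,0,10,0,0,0,0,0,0,10,0,0,0,0,0,0,10]'

```text
t: 16.62
tool_pos: [0.4305, -0.3344, 0.2773]
orientation: [-2.43, -1.991, 0.0]
force: [0.1, 0.3, -3.4]
opening: 0.0216
gripper_force: 45.0
```

Request:
apply_moves --steps '[0.3,0,0,0,0,0,10,0.6,0,0,0,0,0,10,0.9,0,0,0,0,0,10,0.9,0,0,0,0,0,10,0.9,0,0,0,0,0,10,0.9,0,0,0,0,0,10,0.9,0,0,0,0,0,10,0.9,0,0,0,0,0,10,0.9,0,0,0,0,0,10,0.9,0,0,0,0,0,10,0.9,0,0,0,0,0,10,0.9,0,0,0,0,0,10]'

```text
t: 17.62
tool_pos: [0.488, -0.0412, 0.2758]
orientation: [-2.428, -1.989, 0.003]
force: [0.2, -0.5, -3.2]
opening: 0.0217
gripper_force: 45.0
```

Request:
apply_moves --steps '[0.9,0,0,0,0,0,10,0.9,0,0,0,0,0,10,0.9,0,0,0,0,0,10,0.9,0,0,0,0,0,10,0.6,0,0,0,0,-0.5,10,0,0,0,0,0,-0.8,10,0,0,0,0,0,-0.8,10,0,0,0,0,0,-0.8,10,0,0,0,0,0,-0.6,10,0,0,0,0,0,-0.3,10,0,0,0,0,0,0,10]'

```text
t: 18.53
tool_pos: [0.5126, 0.0808, 0.2757]
orientation: [-1.985, -2.432, 0.003]
force: [-0.1, 0.2, -4.0]
opening: 0.0218
gripper_force: 45.0
```

```bash
python3 - <<'E'
from h import *
s=robot.read_state();print(s['t'],s['tool_pos'],s['opening'],s['gripper_force'],s['force']);go([.5355,.1945,.2257],np.radians(11.3))
E
```

```text
18.5333 [0.5126 0.0808 0.2757] 0.021791446267793786 44.984330534935 [-0.1117  0.2049 -3.9574]
turn [-0.03 -0.01  0.04] shift before [3.56 1.51 1.66] shift after [3.57 1.49 1.67]
```

Request:
apply_moves --steps '[0.5,0.3,0,0,0,0,10,0.8,0.3,0,0,0,0,10,0.8,0.3,0.2,0,0,0,10,0.8,0.3,0.3,0,0,0,10,0.5,0.2,0.4,0,0,0,10,0.17,0.1,0.4,0,0,0,10,0,0,0.3,0,0,0,10,0,0,0.07,0,0,0,10,0,0,0,0,0,0,10,0,0,0,0,0,0,10,0,0,0,0,0,0,10,0,0,0,0,0,0,10]'

```text
t: 19.53
tool_pos: [0.5372, 0.1936, 0.2287]
orientation: [1.99, 2.43, 0.002]
force: [-0.1, -0.1, -2.0]
opening: 0.0219
gripper_force: 45.0
```

```bash
python3 - <<'E'
from h import *
s=robot.read_state();print(s['t'],s['tool_pos'],s['opening'],s['force']);go([.5355,.1945,.2257],np.radians(11.3))
I={k:eyes.read_camera(k) for k in('scene','top')}
for n in('iron_handle','iron_core','iron_red_end','tag_mid','view_point'):
    r={k:eyes.place_of(k,n) for k in I}
    for k in r:print(n,k,[(l['xy'],round(l['conf'],2)) for l in r[k][:1]])
    if all(r.values()):print('   ',tri([ray(k,r[k][0]['xy']) for k in r]))
a=cv2.resize(I['scene'][120:245,280:450],None,fx=4,fy=4,interpolation=cv2.INTER_CUBIC);cv2.imwrite('pics/f.png',a[:,:,::-1])
E
```

```text
19.5333 [0.5372 0.1936 0.2287] 0.02194165943717833 [-0.1301 -0.0756 -1.9514]
turn [ 0.02 -0.    0.01] shift before [ 0.04 -0.05  0.1 ] shift after [ 0.04 -0.05  0.1 ]
iron_handle scene [([358.4, 160.7], 0.67)]
iron_handle top [([200.3, 208.3], 0.4)]
    (array([0.5437, 0.1857, 0.2604]), np.float64(0.0019508245119049061))
iron_core scene [([354.0, 183.2], 0.7)]
iron_core top [([205.4, 212.0], 0.53)]
    (array([0.5457, 0.1873, 0.1771]), np.float64(0.002009103536126391))
iron_red_end scene []
iron_red_end top []
tag_mid scene [([391.5, 175.6], 0.58)]
tag_mid top [([169.1, 225.9], 0.49)]
    (array([0.5091, 0.3095, 0.1297]), np.float64(0.0023639190047070207))
view_point scene [([354.7, 184.0], 0.69)]
view_point top [([206.9, 219.0], 0.75)]
    (array([0.5298, 0.1925, 0.1515]), np.float64(0.003746214282948412))
```

View pics/f.png

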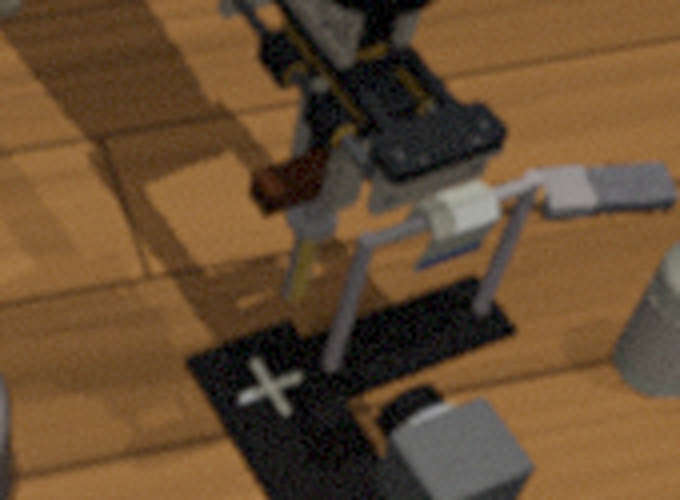

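The iron is held upright with its core toward the lens, and the tag hangs on the bar. The blade tip is at crop (291,300). I'll check that against the projection.

```bash
python3 - <<'E'
from h import *
for cam in('scene','top'):
    c=eyes.calibration(cam);R,t,K=map(np.array,(c['R'],c['t'],c['K']))
    for z in(.2005,.163,.1255,.008):
        v=K@(R@np.array([.5372,.1936,z] if z>.1 else [.5358,.1945,z])+t);p=v[:2]/v[2];print(cam,z,p,'crop',(p-[280,120])*4)
E
```

```text
scene 0.2005 [357.5237 174.2123] crop [310.0949 216.8491]
scene 0.163 [355.2251 183.5394] crop [300.9004 254.1578]
scene 0.1255 [353.065  192.3047] crop [292.2599 289.2186]
scene 0.008 [347.2114 216.1935] crop [268.8457 384.7738]
top 0.2005 [202.2616 213.889 ] crop [-310.9537  375.5559]
top 0.163 [204.7131 215.6724] crop [-301.1474  382.6895]
top 0.1255 [207.0167 217.3481] crop [-291.9331  389.3925]
top 0.008 [213.1272 222.4104] crop [-267.4914  409.6417]
```

```bash
python3 - <<'E'
from h import *
s=robot.read_state();print(s['t'],s['tool_pos'],np.abs(s['dq']).max(),s['opening'])
print(robot.close_job())
E
```

```text
20.1333 [0.5367 0.1942 0.2276] 0.000878423429605317 0.021534961989965212
the job is handed in; nothing more can be done
None
```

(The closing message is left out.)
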